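# Free the revolving jar stand, bring the square jar to the front and hold it there

## Task

Draw back the parking bolt on the corner of the revolving jar stand until it clicks and stays open by itself, then turn the round tray until the square jar is at the front, centred on the side with the serving ledge. Finish holding the tray still by its rim, fingers on it, so that a colleague can open the jar; do not let go. Leave all the jars standing in their places on the tray and do not disturb the scoop, the bowl or the tin.

Things in the scene. Friction and masses are not known exactly. Their poses are not given: they have to be found in the camera images.
- stand: Fixed wooden base of the jar stand: board 20 mm thick, 380 mm wide (y), reaching in x from -190 mm to +250 mm. Origin on the tray's turning axis, at table height. +x points to its front, roughly away from the robot (yaw -0.4 to 0.1 rad): there the board runs on as an 60 mm deep serving ledge with a low fence at its end and a thin brass line on the centre line.
- front_place (a point): The front place: fixed point of the stand, 76 mm in front of the turning axis at the height of the tray floor (46 mm), where the centre of the wanted jar's underside is to stand.
- tray: Round tray turning on the stand. Origin on its axis at table height, z up; parallel to the stand at the start. Outer diameter 280 mm; a bamboo rim all round, 8 mm thick (radius 132 to 140 mm), top 84 mm above the table; floor inside at 46 mm. Turns freely both ways without stops (friction 0.04 N m), but only with the bolt drawn; its single parking notch is at the starting angle.
- park_bolt (a joint): Travel of the parking bolt, m: 0 = in the tray's notch (tray locked), growing away from the tray axis, end stop 0.024. A return spring of 2 N, rising to 4 N, pulls it in; from 0.009 a sprung ball detent adds up to about 13 N, is passed at 0.015, and beyond it the bolt stays out by itself at about 0.0195. Let go earlier it springs back and locks.
- bolt_knob (a point): Centre of the bolt's upright steel knob: 18 mm diameter, 51 to 78 mm above the table, on a 9 mm stem; this point is 65 mm up and moves with the bolt. At the corner behind and left of the tray (135 degrees anticlockwise from the stand's +x), 190 mm from the tray axis when parked; it slides straight out from the axis. Slide guides beside it reach 39 mm up.
- square_jar: The jar wanted, the only square one: glass, 44 x 44 mm, black 46 mm square lid with ball knob, 61 mm tall, about 0.2 kg, loose on the tray floor. Origin at the centre of its underside. The five jars stand at 72 degree steps, centres 76 mm from the tray axis, the first at the front; this one is at any of the other four. Some 30 mm are free between jars and rim.
- front_jar: Round glass jar with a flat black lid, 46 mm in diameter, 54 mm tall, loose, standing at the front place at the start. Origin at the centre of its underside.
- jar_a: Round glass jar like front_jar, at one of the other places on the tray. Origin at the centre of its underside.
- jar_b: Round glass jar like front_jar, at one of the other places on the tray. Origin at the centre of its underside.
- jar_c: Round glass jar like front_jar, at one of the other places on the tray. Origin at the centre of its underside.
- scoop: Bystander: wooden scoop 170 mm long, loose, lying on the table right of the stand.
- bowl: Bystander: white bowl 110 mm wide, 50 mm tall, loose, on the table right of the stand. Origin under its centre.
- caddy: Bystander: round steel tin 70 mm in diameter, 90 mm tall, loose, on the table left of the stand. Origin under its centre.
There are look-alikes about, which are no part of the job. Leave any pink look-alike of the front_jar alone. What is shaped like the jar_a but yellow is not meant.

How it is judged:
By the outcome, as a careful person would: the job done as asked, in the order asked, and still so for the second after the job is handed in, while the arm keeps its last pose, push and grip.
It also fails if it takes over 61 s, if anything falls off the work surface, if the arm or the gripper's body presses on something with over 40 N, if the wrist force passes 120 N, or if a joint passes its speed limit or range.

## Robot

A 7-joint arm with a two-finger parallel gripper is mounted at the origin on the work surface. World frame = base frame: x ahead of the robot, y to its left, z up, the work surface at z = 0. Lengths are in m, angles in rad, forces in N, time in s.
With the tool pointing down it reaches from about 0.4 to 0.85 m from the base axis. Payload 4.5 kg.
Tool frame: the origin (TCP) lies at the very end of the fingers, on their centre line; the grasp point (between the pads) lies 19 mm behind it; z points along the fingers, y is the line along which they close (so a half turn about z gives the same grasp; the last joint's range is limited). The gripper opens to 88 mm and grips with 3 to 60 N. Pads are 18 mm wide; open, the fingers measure 123 mm over their backs; the gripper's body (75 mm by 187 mm) begins 45 mm behind the grasp point.
Start: joints at [-1.116, 0.689, -0.195, 1.565, 0.157, 0.902, -0.215], TCP at [0.255, 0.571, 0.239] pointing down, gripper open.
Joint ranges: [-3.01, 3.01], [-0.46, 2.08], [-1.47, 1.51], [0.13, 2.56], [-1, 4.14], [0.04, 2.09], [-2.66, 2.66]. Speed limits (rad/s): [2.57, 2.57, 3.14, 3.14, 3.14, 3.14, 3.14].

## Interface

Orientations are given as a unit quaternion [x, y, z, w].
In Python, from plant import r gives the robot as it stands. The module is installed in compiled form; this text tells all that it offers.
- The arm moves only by the tool step_arm, never from a script. Its argument "increments" is a list of rows, each a list of 2 entries, a list of its own where there are three numbers: the shift along the world's x, y, z in cm, then the turn, a rotation vector about the world's x, y, z in degrees. A call has exactly 10 rows; each row shifts and turns the commanded pose from where the row before left it; what a row does not reach is not made up. A row lasts 1/10 s, in which the tool goes at most 50 mm and 8.59 degrees, less where a joint would pass 70% of its speed; a pose out of reach is approached as far as the arm can. A call is refused whole if a number of a shift passes 5 or a number of a turn 8.59, either way. A call with a gripper value outside its range is refused whole. "fingers" is the opening, from 0 (shut) to 1 (fully open), set as the call begins (left out, the last holds). The fingers move at their own pace and stop on an object; "grip_force" is the grip in N (left out, the last holds). Time passes only in rows, so rows that do not move let the fingers close, or fill a call up. It gives the time, the measured TCP pose, the force, the opening and the grip force at its end, in the units of the state.
- r.get_state(): the state, without advancing time (a new reading comes with each control period).
- r.snapshot(name): name is "scene" or "top"; returns (picture, depth): 480x640x3 uint8, red, green, blue; 480x640 float32, m along the optical axis (not along the pixel's ray), 0 where there is no reading.
- r.calibration(name): a dict with "fov_y" (degrees; the focal length in pixels is half the picture's height over the tangent of half this angle, whatever the lens; pixels are square), "cx", "cy" (the principal point, pixels), "R" (3x3) and "t" (3): a world point X has camera coordinates R X + t. Camera axes: x right, y down, z forward; pixel columns grow to the right and rows downward; lengths in m; the calibration is good to about 2 mm. A picture is of the moment at which its call begins. calibration takes no time and is no camera call.
- r.finish_job(): hands the job in; it is judged then, once.
The state is a dict: "clock": time; "q": joint angles; "qd": joint speeds; "joint_torque": joint torques, N m; "tool_pos": TCP position; "eef_rot": TCP orientation; "contact_force": force on the tool from outside, world axes, zero at the start; "moment": the same for the moment, N m; "opening": opening from 0.0 (shut) to 1.0 (fully open); "finger_force": force on a finger pad.
Only numpy, scipy, OpenCV 4.12 (cv2) and the standard library are available. Lean on these libraries where they do the work, as an engineer would, in place of code of your own. Each camera call takes 0.05 s, during which the arm holds its last target. There are 200 camera calls.

## Working session

There is one attempt and no reset: what is moved stays moved. The work goes in short steps, Python scripts to look and compute and a tool call to move; the robot and the scene stay as the last step left them, time stands still between calls to the robot, and variables do not carry over. Pictures are saved under pics/ and viewed, at most 10 in all, crops included, and the job is handed in when it is done.

Besides the shell and the picture viewer there is one more tool, called after "Emit:" by a JSON object that holds its "op" and its "data". step_arm: Moves the arm, as the interface text tells. Its arguments: {"type":"object","properties":{"increments":{"type":"array","items":{"type":"array"}},"fingers":{"type":"number"},"grip_force":{"type":"number"}},"required":["increments"]}

```bash
mkdir -p pics
cat > h.py <<'E'
import numpy as np, cv2
from plant import r
def cam(n):
    c=r.calibration(n); f=240/np.tan(np.radians(c["fov_y"])/2); return f,c["cx"],c["cy"],np.array(c["R"]),np.array(c["t"])
def ray(n,u,v,z):
    f,cx,cy,R,t=cam(n); C=-R.T@t; d=R.T@np.array([(u-cx)/f,(v-cy)/f,1]); return C+d*(z-C[2])/d[2]
def proj(n,X):
    f,cx,cy,R,t=cam(n); p=R@np.array(X)+t; return f*p[0]/p[2]+cx,f*p[1]/p[2]+cy
def cloud(n,D):
    f,cx,cy,R,t=cam(n); v,u=np.mgrid[:480,:640]; P=np.stack([(u-cx)/f*D,(v-cy)/f*D,D],-1); return (P-t)@R
def snap(n,name):
    p,d=r.snapshot(n); cv2.imwrite(f"pics/{name}.png",p[:,:,::-1]); np.save(f"pics/{name}.npy",d); return p,d
E
python3 - <<'E'
from h import *
snap("top","t0");snap("scene","s0")
for n in("top","scene"):
    f,cx,cy,R,t=cam(n);print(n,f,cx,cy,-R.T@t,R[2])
print(r.get_state())
E
```

```text
top 515.6833775729606 316.83793018987274 228.829969658483 [ 0.3198586  -0.00507968  1.24521599] [ 0.2080948  -0.00139333 -0.97810767]
scene 489.18780439466383 317.7512109030548 243.1707207944534 [ 1.12784304 -0.31810853  0.88552557] [-0.52977314  0.31746162 -0.78648493]
{'clock': 0.1, 'q': array([-1.11618371,  0.68985022, -0.19451422,  1.56619592,  0.15728093,
        0.9025021 , -0.21513794]), 'qd': array([ 0.00068746, -0.00048195,  0.00059011, -0.00476883,  0.00096136,
       -0.00050152, -0.00099467]), 'joint_torque': array([-3.09897143e-03, -5.28495133e+01, -1.27170134e+00, -1.53835613e+01,
       -5.26461157e-02,  2.02034556e-03,  3.98344969e-05]), 'tool_pos': array([0.25513017, 0.56996139, 0.23803297]), 'eef_rot': array([ 2.08849088e-01,  9.77947567e-01, -7.76087072e-04, -1.10890433e-04]), 'contact_force': array([-0.23285354,  0.28549756, -0.28191585]), 'moment': array([ 0.01008484, -0.06218337,  0.00824672]), 'finger_force': 0.0, 'opening': 1.001606896726635}
```

View pics/t0.png

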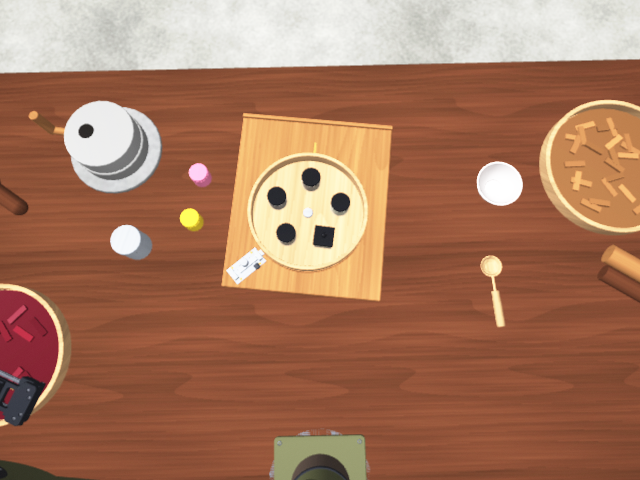

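View pics/s0.png

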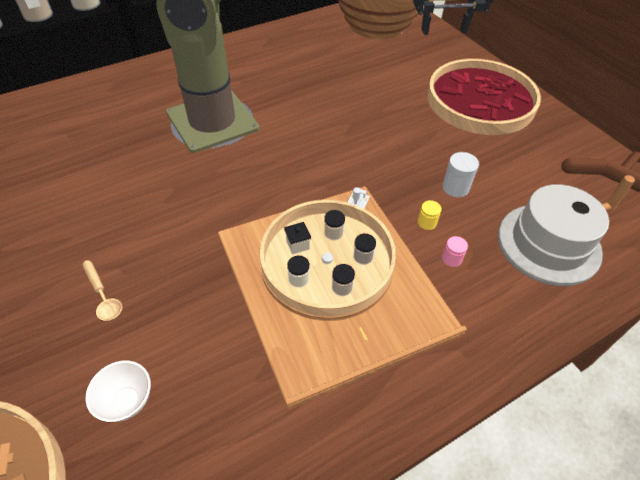

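The top view shows the tray centre near (307,212), the square jar at (324,236), the bolt plate at about (246,266), the front jar at (311,177), and the brass line at (315,147). The scene view shows the square jar at (298,236) and the knob near (358,196). There is only one square lid. The pink and yellow jars stand off the tray, so I'll ignore them.

Run:
```python
from h import *
from scipy.optimize import least_squares
out=[]
for n,f in(("top","t0"),("scene","s0")):
    P=cloud(n,np.load(f"pics/{f}.npy")); c0=ray(n,*((307,212) if n=="top" else (327,250)),.084)[:2]
    r0=np.hypot(*(P[...,:2]-c0).transpose(2,0,1))
    m=(abs(P[...,2]-.084)<.004)&(abs(r0-.136)<.025); q=P[m][:,:2]
    s=least_squares(lambda a:np.hypot(*(q-a[:2]).T)-a[2],[*c0,.136],loss="soft_l1",f_scale=.002).x
    print(n,"tray",s,m.sum(),"z",np.median(P[m][:,2]))
    img=cv2.imread(f"pics/{f}.png")
    # black lids
    d=np.hypot(*(P[...,:2]-s[:2]).transpose(2,0,1))
    b=((img.max(2)<60)&(d<.125)&(P[...,2]>.08)).astype(np.uint8)
    k,l,st,ce=cv2.connectedComponentsWithStats(b)
    for i in range(1,k):
        if st[i,4]>80:
            z=np.median(P[l==i][:,2]); X=ray(n,*ce[i],z); e=X[:2]-s[:2]; print(" lid",ce[i].round(1),st[i,4],"z",z.round(3),X[:2].round(4),"r",np.hypot(*e).round(4),"ang",np.degrees(np.arctan2(e[1],e[0])).round(1))
    # board edges
    m=(abs(P[...,2]-.02)<.005)&(d<.36)&(d>.14); m=cv2.morphologyEx(m.astype(np.uint8),cv2.MORPH_OPEN,np.ones((3,3)))
    q=P[m>0][:,:2].astype(np.float32); (c,wh,a)=cv2.minAreaRect(q); print(" board",c,wh,a)
    # knob
    kd=(P[...,2]>.055)&(P[...,2]<.09)&(d>.16)&(d<.23); q=P[kd]; v,u=np.nonzero(kd)
    print(" knob",kd.sum(), q.mean(0) if len(q) else 0,q.max(0)if len(q) else 0, u.mean(),v.mean())
t=cv2.imread("pics/t0.png")[215:300,210:345]; s=cv2.imread("pics/s0.png")[170:260,270:410]
cv2.imwrite("pics/crop0.png",np.hstack([cv2.resize(t,(400,300),interpolation=2),cv2.resize(s,(400,300),interpolation=2)]))
```

```text
top tray [0.61415264 0.01513288 0.13570021] 1185 z 0.08377121699113443
 lid [310.8 176.9] 237 z 0.1 [0.6869 0.0047] r 0.0735 ang -8.1
 lid [276.4 196. ] 248 z 0.1 [0.6429 0.0847] r 0.0753 ang 67.6
 lid [340.1 202. ] 244 z 0.1 [ 0.6253 -0.0615] r 0.0775 ang -81.7
 lid [285.7 232.6] 254 z 0.1 [0.5563 0.0641] r 0.0758 ang 139.8
 lid [323.5 236.1] 340 z 0.094 [ 0.5476 -0.0215] r 0.076 ang -151.2
 board (0.6411650776863098, 0.01219235360622406) (0.37980467081069946, 0.43283334374427795) 83.34619140625
 knob 60 [0.49568261 0.16250623 0.07467225] [0.50464129 0.17100194 0.08338278] 243.65 261.68333333333334
scene tray [0.61230379 0.01346849 0.13558167] 1492 z 0.08352881136999124
 lid [334.5 218.4] 255 z 0.1 [0.558  0.0636] r 0.0739 ang 137.3
 lid [297.1 232.5] 349 z 0.094 [ 0.5488 -0.022 ] r 0.0727 ang -150.8
 lid [365.  242.5] 286 z 0.1 [0.6447 0.0841] r 0.0777 ang 65.3
 lid [298. 265.] 316 z 0.1 [ 0.6267 -0.0622] r 0.077 ang -79.3
 lid [343.  273.8] 329 z 0.1 [0.6885 0.0039] r 0.0768 ang -7.2
 board (0.6350332498550415, 0.011273950338363647) (0.38011598587036133, 0.4286435544490814) 83.5434341430664
 knob 81 [0.49663783 0.16025132 0.07147197] [0.50523866 0.17095939 0.08230418] 356.01234567901236 193.320987654321
```

View pics/crop0.png

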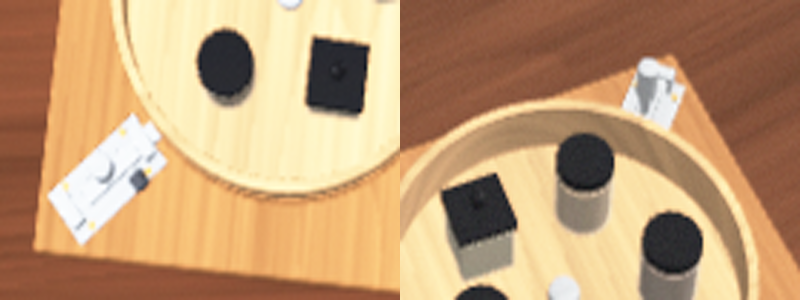

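Stand yaw is about -6.7° and the axis is at (0.613, 0.014). The crop shows the only square lid, at (338,75) left and (478,210) right; the other lids are round. It sits at -144° relative to the front, so the tray must turn +144°. The knob measures about (0.496, 0.162), against (0.4955, 0.1634) predicted. I'll move above the knob with the fingers' closing line radial.

Emit:
{"op": "step_arm", "data": {"increments": [[[1.2,-2.0,-0.2],[0,0,-5.9]],[[1.2,-2.0,-0.2],[0,0,-5.9]],[[1.2,-2.0,-0.2],[0,0,-5.9]],[[1.2,-2.0,-0.2],[0,0,-5.9]],[[1.2,-2.0,-0.2],[0,0,-5.9]],[[1.2,-2.0,-0.2],[0,0,-5.9]],[[1.2,-2.0,-0.2],[0,0,-5.9]],[[1.2,-2.0,-0.2],[0,0,-5.9]],[[1.2,-2.0,-0.2],[0,0,-5.9]],[[1.2,-2.0,-0.2],[0,0,-5.9]]], "fingers": 0.45, "grip_force": 15}}

```text
clock: 1.1
tool_pos: [0.3755, 0.3695, 0.2184]
eef_rot: [0.665, 0.747, -0.0, 0.0]
contact_force: [0.5, -0.1, -0.5]
opening: 0.452
finger_force: 0.0
```

Emit:
{"op": "step_arm", "data": {"increments": [[[1.2,-2.0,-0.5],[0,0,-5.9]],[[1.2,-2.0,-0.5],[0,0,-5.9]],[[1.2,-2.0,-0.5],[0,0,-5.9]],[[1.2,-2.0,-0.5],[0,0,-5.9]],[[1.2,-2.0,-0.5],[0,0,-5.9]],[[1.2,-2.0,-0.5],[0,0,-5.9]],[[1.2,-2.0,-0.5],[0,0,-5.9]],[[1.2,-2.0,-0.5],[0,0,-5.9]],[[1.0,-2.0,-0.5],[0,0,-5.9]],[[0,0,0],[0,0,0]]]}}

```text
clock: 2.1
tool_pos: [0.4823, 0.1869, 0.1732]
eef_rot: [0.929, 0.37, -0.001, 0.001]
contact_force: [0.2, -0.0, -0.3]
opening: 0.451
finger_force: 0.0
```

```bash
cat >> h.py <<'E'
from scipy.spatial.transform import Rotation as Ro
def st():
    s=r.get_state(); y=Ro.from_quat(s["eef_rot"]).as_matrix()
    print("t",round(s["clock"],2),"pos",s["tool_pos"].round(4),"yaw",np.degrees(np.arctan2(y[1,1],y[0,1])).round(1),"z",y[:,2].round(3),"q",s["q"].round(2),"F",s["contact_force"].round(1),"op",s["opening"].round(3),s["finger_force"])
E
python3 -c "
from h import *;st();snap('top','t1');snap('scene','s1')"
```

```text
Traceback (most recent call last):
  File "h.py", line 16, in st
    print("t",round(s["clock"],2),"pos",s["tool_pos"].round(4),"yaw",np.degrees(np.arctan2(y[1,1],y[0,1])).round(1),"z",y[:,2].round(3),"q",s["q"].round(2),"F",s["contact_force"].round(1),"op",s["opening"].round(3),s["finger_force"])
                                                                                                                                                                                                 ^^^^^^^^^^^^^^^^^^
AttributeError: 'float' object has no attribute 'round'
```

Emit:
{"op": "step_arm", "data": {"increments": [[[0.4,-0.7,0],[0,0,-2.0]],[[0.4,-0.7,0],[0,0,-2.0]],[[0.4,-0.8,0],[0,0,-1.1]],[[0,0,-2.0],[0,0,0]],[[0,0,-2.0],[0,0,0]],[[0,0,-2.0],[0,0,0]],[[0,0,-2.0],[0,0,0]],[[0,0,0],[0,0,0]],[[0,0,0],[0,0,0]],[[0,0,0],[0,0,0]]]}}

```text
clock: 3.1
tool_pos: [0.494, 0.1686, 0.0947]
eef_rot: [0.944, 0.331, 0.001, 0.0]
contact_force: [-0.8, 1.0, -0.6]
opening: 0.449
finger_force: 0.0
```

```bash
sed -i 's/s\["opening"\].round(3)/round(s["opening"],3)/' h.py
python3 - <<'E'
from h import *
st();a,_=snap('top','t1');b,_=snap('scene','s1')
cv2.imwrite("pics/crop1.png",np.hstack([cv2.resize(a[200:320,180:340],(400,300),interpolation=2),cv2.resize(b[130:250,290:450],(400,300),interpolation=2)])[:,:,::-1])
E
```

```text
t 3.1 pos [0.494  0.1686 0.0947] yaw -51.3 z [ 0.002  0.    -1.   ] q [-0.53  0.8   0.19  2.   -0.4   0.37 -0.92] F [-0.8  1.  -0.6] op 0.449 0.0
```

View pics/crop1.png

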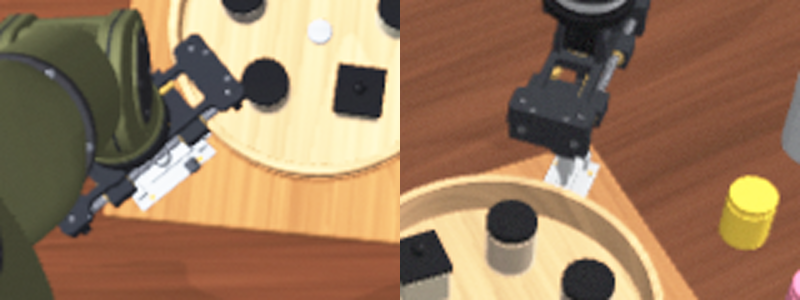

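The crop shows the gripper straddling the knob line at (165,155) left, with the inner finger between knob and rim. Now lower and close.

Emit:
{"op": "step_arm", "data": {"increments": [[[0.05,-0.3,0],[0,0,0]],[[0,0,-1.0],[0,0,0]],[[0,0,-1.0],[0,0,0]],[[0,0,-1.0],[0,0,0]],[[0,0,-0.8],[0,0,0]],[[0,0,-0.6],[0,0,0]],[[0,0,0],[0,0,0]],[[0,0,0],[0,0,0]],[[0,0,0],[0,0,0]],[[0,0,0],[0,0,0]]]}}

```text
clock: 4.2
tool_pos: [0.494, 0.1656, 0.0501]
eef_rot: [0.944, 0.331, 0.0, 0.0]
contact_force: [0.7, -0.0, 0.2]
opening: 0.449
finger_force: 0.0
```

Emit:
{"op": "step_arm", "data": {"increments": [[[0,0,0],[0,0,0]],[[0,0,0],[0,0,0]],[[0,0,0],[0,0,0]],[[0,0,0],[0,0,0]],[[0,0,0],[0,0,0]],[[0,0,0],[0,0,0]],[[0,0,0],[0,0,0]],[[0,0,0],[0,0,0]],[[0,0,0],[0,0,0]],[[0,0,0],[0,0,0]]], "fingers": 0, "grip_force": 20}}

```text
clock: 5.2
tool_pos: [0.4941, 0.1653, 0.0498]
eef_rot: [0.944, 0.331, 0.0, 0.0]
contact_force: [1.8, -2.2, 1.9]
opening: 0.196
finger_force: 20.0
```

Emit:
{"op": "step_arm", "data": {"increments": [[[0,0,0],[0,0,0]],[[-0.15,0.19,0],[0,0,0]],[[-0.15,0.19,0],[0,0,0]],[[-0.15,0.19,0],[0,0,0]],[[-0.15,0.19,0],[0,0,0]],[[-0.15,0.19,0],[0,0,0]],[[-0.15,0.19,0],[0,0,0]],[[-0.15,0.19,0],[0,0,0]],[[-0.15,0.19,0],[0,0,0]],[[0,0,0],[0,0,0]]], "grip_force": 40}}

```text
clock: 6.2
tool_pos: [0.4819, 0.1807, 0.0498]
eef_rot: [0.944, 0.331, 0.0, 0.0]
contact_force: [1.1, -2.3, 2.6]
opening: 0.194
finger_force: 40.0
```

```bash
python3 -c "
from h import *
st();p=r.get_state()['tool_pos'][:2]-[.6133,.0143];print(np.hypot(*p))"
```

```text
t 6.2 pos [0.4819 0.1807 0.0498] yaw -51.3 z [ 0. -0. -1.] q [-0.53  0.88  0.14  2.04 -0.43  0.25 -0.92] F [ 1.1 -2.3  2.6] op 0.194 40.00008333474398
0.21201774604063953
```

Emit:
{"op": "step_arm", "data": {"increments": [[[-0.06,0.08,0],[0,0,0]],[[0,0,0],[0,0,0]],[[0,0,0],[0,0,0]],[[0,0,0],[0,0,0]],[[0,0,0],[0,0,0]],[[0,0,0],[0,0,0]],[[0,0,0],[0,0,0]],[[0,0,0],[0,0,0]],[[0,0,0],[0,0,0]],[[0,0,0],[0,0,0]]]}}

```text
clock: 7.2
tool_pos: [0.4812, 0.1815, 0.0498]
eef_rot: [0.944, 0.331, 0.0, 0.0]
contact_force: [2.1, -3.1, 3.5]
opening: 0.189
finger_force: 40.0
```

Emit:
{"op": "step_arm", "data": {"increments": [[[0,0,0],[0,0,0]],[[0,0,0],[0,0,0]],[[0,0,0],[0,0,0]],[[0,0,0],[0,0,0]],[[0,0,2.0],[0,0,0]],[[0,0,2.0],[0,0,0]],[[0,0,2.0],[0,0,0]],[[0,0,2.0],[0,0,0]],[[0,0,2.0],[0,0,0]],[[0,0,0],[0,0,0]]], "fingers": 0.4}}

```text
clock: 8.2
tool_pos: [0.4823, 0.1821, 0.1516]
eef_rot: [0.943, 0.331, 0.002, -0.0]
contact_force: [-0.0, 0.3, -1.3]
opening: 0.398
finger_force: 0.0
```

Run:
```python
from h import *
st();a,D=snap('top','t2');b,D2=snap('scene','s2')
cv2.imwrite("pics/crop2.png",np.hstack([cv2.resize(a[200:320,180:340],(400,300),interpolation=2),cv2.resize(b[130:250,290:450],(400,300),interpolation=2)])[:,:,::-1])
for n,f in(('scene','s0'),('scene','s2')):
    P=cloud(n,np.load(f"pics/{f}.npy")); d=np.hypot(*(P[...,:2]-[.6133,.0143]).transpose(2,0,1))
    k=(P[...,2]>.055)&(P[...,2]<.082)&(d>.16)&(d<.24)&(P[...,0]<.56)&(P[...,1]>.1)
    print(k.sum(),P[k].mean(0).round(4),np.percentile(d[k],[5,50,95]))
```

```text
t 8.2 pos [0.4823 0.1821 0.1516] yaw -51.3 z [ 0.004  0.002 -1.   ] q [-0.61  0.7   0.27  1.99 -0.37  0.49 -0.97] F [-0.   0.3 -1.3] op 0.398 0.0
80 [0.4967 0.1602 0.0713] [0.18031717 0.18528342 0.19607877]
79 [0.4843 0.1756 0.0705] [0.20117457 0.20547455 0.21496041]
```

View pics/crop2.png

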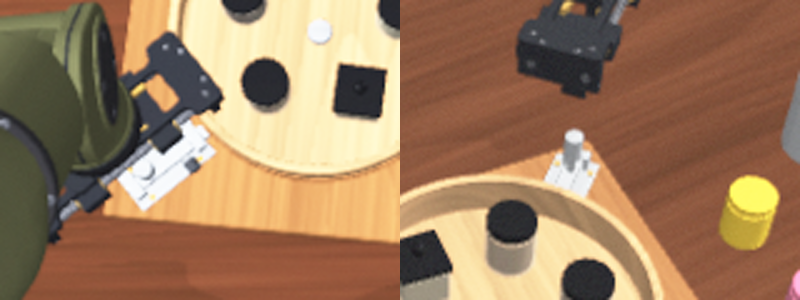

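The left and right crops show the knob at (145,168) and (572,145), drawn out by 19.8 mm and staying there: it is latched. I'll go to the rim gap at 101°.

Emit:
{"op": "step_arm", "data": {"increments": [[[1.5,-0.5,0],[0,0,-3.9]],[[1.5,-0.5,0],[0,0,-3.9]],[[1.5,-0.5,0],[0,0,-3.9]],[[1.5,-0.5,0],[0,0,-3.9]],[[1.5,-0.5,0],[0,0,-3.9]],[[1.5,-0.5,0],[0,0,-3.9]],[[1.4,-0.4,0],[0,0,-4.0]],[[0,0,-1.5],[0,0,0]],[[0,0,-1.5],[0,0,0]],[[0,0,0],[0,0,0]]], "fingers": 0.3}}

```text
clock: 9.3
tool_pos: [0.5824, 0.1475, 0.1164]
eef_rot: [0.995, 0.099, -0.003, 0.0]
contact_force: [-0.2, 0.8, -0.8]
opening: 0.3
finger_force: 0.0
```

Run:
```python
from h import *
st();a,D=snap('top','t3');b,D2=snap('scene','s3')
cv2.imwrite("pics/crop3.png",np.hstack([cv2.resize(a[150:270,180:340],(400,300),interpolation=2),cv2.resize(b[150:270,290:450],(400,300),interpolation=2)])[:,:,::-1])
```

```text
t 9.3 pos [0.5824 0.1475 0.1164] yaw -78.7 z [-0.007 -0.001 -1.   ] q [-0.54  0.86  0.39  1.75 -0.51  0.64 -1.22] F [-0.2  0.8 -0.8] op 0.3 0.0
```

View pics/crop3.png

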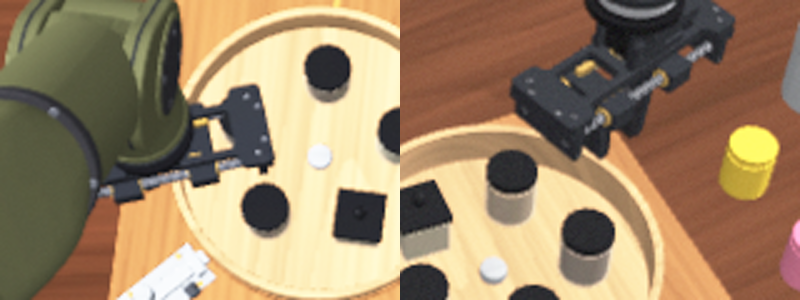

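The crop shows the two fingers either side of the rim at (190,170) left, in the gap between two jars. Lower and grip.

Emit:
{"op": "step_arm", "data": {"increments": [[[0.3,-0.1,0],[0,0,0]],[[0,0,-1.0],[0,0,0]],[[0,0,-1.0],[0,0,0]],[[0,0,-1.0],[0,0,0]],[[0,0,-1.0],[0,0,0]],[[0,0,-1.0],[0,0,0]],[[0,0,-0.8],[0,0,0]],[[0,0,0],[0,0,0]],[[0,0,0],[0,0,0]],[[0,0,0],[0,0,0]]]}}

```text
clock: 10.4
tool_pos: [0.5886, 0.1465, 0.0621]
eef_rot: [0.995, 0.098, 0.0, 0.0]
contact_force: [0.2, -0.4, 0.0]
opening: 0.299
finger_force: 0.0
```

Emit:
{"op": "step_arm", "data": {"increments": [[[0,0,0],[0,0,0]],[[0,0,0],[0,0,0]],[[0,0,0],[0,0,0]],[[0,0,0],[0,0,0]],[[0,0,0],[0,0,0]],[[0,0,0],[0,0,0]],[[0,0,0],[0,0,0]],[[0,0,0],[0,0,0]],[[0,0,0],[0,0,0]],[[0,0,0],[0,0,0]]], "fingers": 0, "grip_force": 10}}

```text
clock: 11.4
tool_pos: [0.5879, 0.1498, 0.0621]
eef_rot: [0.995, 0.099, -0.0, -0.002]
contact_force: [-0.7, 4.9, 2.3]
opening: 0.089
finger_force: 9.9
```

```bash
cat >> h.py <<'E'
C=np.array([.6133,.0143])
def arc(deg,n):
    p=r.get_state()["tool_pos"][:2]-C; R0=np.hypot(*p); a0=np.arctan2(p[1],p[0]); print("r",R0,"ang",np.degrees(a0))
    a=a0+np.radians(np.linspace(0,deg,n+1)); q=R0*np.c_[np.cos(a),np.sin(a)]*100; q=q.round(2)
    print("[[%s, %s, 0], [0, 0, %s]]"*0+str([[[float(x.round(2)),float(y.round(2)),0],[0,0,round(deg/n,2)]] for x,y in np.diff(q,axis=0)]))
E
python3 -c "
from h import *
st();arc(72,30)"
```

```text
t 11.4 pos [0.5879 0.1498 0.0621] yaw -78.6 z [-0.     0.004 -1.   ] q [-0.51  0.94  0.33  1.76 -0.55  0.53 -1.19] F [-0.7  4.9  2.3] op 0.089 9.93819271101529
r 0.13782813542697267 ang 100.63119748205023
[[[-0.57, -0.12, 0], [0, 0, 2.4]], [[-0.56, -0.14, 0], [0, 0, 2.4]], [[-0.55, -0.17, 0], [0, 0, 2.4]], [[-0.55, -0.19, 0], [0, 0, 2.4]], [[-0.53, -0.21, 0], [0, 0, 2.4]], [[-0.53, -0.23, 0], [0, 0, 2.4]], [[-0.52, -0.26, 0], [0, 0, 2.4]], [[-0.51, -0.27, 0], [0, 0, 2.4]], [[-0.49, -0.3, 0], [0, 0, 2.4]], [[-0.48, -0.32, 0], [0, 0, 2.4]], [[-0.47, -0.34, 0], [0, 0, 2.4]], [[-0.45, -0.35, 0], [0, 0, 2.4]], [[-0.44, -0.38, 0], [0, 0, 2.4]], [[-0.42, -0.39, 0], [0, 0, 2.4]], [[-0.41, -0.42, 0], [0, 0, 2.4]], [[-0.39, -0.42, 0], [0, 0, 2.4]], [[-0.37, -0.45, 0], [0, 0, 2.4]], [[-0.35, -0.46, 0], [0, 0, 2.4]], [[-0.33, -0.47, 0], [0, 0, 2.4]], [[-0.31, -0.49, 0], [0, 0, 2.4]], [[-0.29, -0.49, 0], [0, 0, 2.4]], [[-0.27, -0.52, 0], [0, 0, 2.4]], [[-0.24, -0.52, 0], [0, 0, 2.4]], [[-0.23, -0.53, 0], [0, 0, 2.4]], [[-0.2, -0.54, 0], [0, 0, 2.4]], [[-0.18, -0.55, 0], [0, 0, 2.4]], [[-0.16, -0.55, 0], [0, 0, 2.4]], [[-0.13, -0.56, 0], [0, 0, 2.4]], [[-0.11, -0.57, 0], [0, 0, 2.4]], [[-0.09, -0.57, 0], [0, 0, 2.4]]]
```

Emit:
{"op": "step_arm", "data": {"increments": [[[-0.3,0.2,0],[0,0,1.2]],[[-0.55,-0.02,0],[0,0,2.4]],[[-0.56,-0.15,0],[0,0,2.4]],[[-0.55,-0.18,0],[0,0,2.4]],[[-0.54,-0.2,0],[0,0,2.4]],[[-0.53,-0.22,0],[0,0,2.4]],[[-0.52,-0.25,0],[0,0,2.4]],[[-0.51,-0.27,0],[0,0,2.4]],[[-0.5,-0.29,0],[0,0,2.4]],[[-0.49,-0.31,0],[0,0,2.4]]]}}

```text
clock: 12.4
tool_pos: [0.5373, 0.1298, 0.0621]
eef_rot: [0.956, 0.294, 0.0, -0.0]
contact_force: [-0.5, 1.8, 1.4]
opening: 0.091
finger_force: 9.9
```

```bash
python3 -c "
from h import *
st();arc(49,20);snap('top','t4')"
```

```text
t 12.4 pos [0.5373 0.1298 0.0621] yaw -55.7 z [ 0.  0. -1.] q [-0.43  0.88  0.19  1.92 -0.42  0.38 -0.89] F [-0.5  1.8  1.4] op 0.091 9.945727000847167
r 0.1382626214091445 ang 123.33840930647963
[[[-0.49, -0.33, 0], [0, 0, 2.45]], [[-0.47, -0.36, 0], [0, 0, 2.45]], [[-0.45, -0.38, 0], [0, 0, 2.45]], [[-0.44, -0.39, 0], [0, 0, 2.45]], [[-0.43, -0.41, 0], [0, 0, 2.45]], [[-0.4, -0.44, 0], [0, 0, 2.45]], [[-0.39, -0.44, 0], [0, 0, 2.45]], [[-0.36, -0.47, 0], [0, 0, 2.45]], [[-0.35, -0.48, 0], [0, 0, 2.45]], [[-0.32, -0.49, 0], [0, 0, 2.45]], [[-0.31, -0.51, 0], [0, 0, 2.45]], [[-0.28, -0.52, 0], [0, 0, 2.45]], [[-0.26, -0.53, 0], [0, 0, 2.45]], [[-0.24, -0.54, 0], [0, 0, 2.45]], [[-0.21, -0.55, 0], [0, 0, 2.45]], [[-0.19, -0.56, 0], [0, 0, 2.45]], [[-0.16, -0.57, 0], [0, 0, 2.45]], [[-0.15, -0.57, 0], [0, 0, 2.45]], [[-0.11, -0.58, 0], [0, 0, 2.45]], [[-0.09, -0.59, 0], [0, 0, 2.45]]]
```

Emit:
{"op": "step_arm", "data": {"increments": [[[-0.49,-0.33,0],[0,0,2.45]],[[-0.47,-0.36,0],[0,0,2.45]],[[-0.45,-0.38,0],[0,0,2.45]],[[-0.44,-0.39,0],[0,0,2.45]],[[-0.43,-0.41,0],[0,0,2.45]],[[-0.4,-0.44,0],[0,0,2.45]],[[-0.39,-0.44,0],[0,0,2.45]],[[-0.36,-0.47,0],[0,0,2.45]],[[-0.35,-0.48,0],[0,0,2.45]],[[-0.32,-0.49,0],[0,0,2.45]]]}}

```text
clock: 13.45
tool_pos: [0.496, 0.0877, 0.062]
eef_rot: [0.871, 0.491, -0.0, -0.0]
contact_force: [-1.2, 1.4, 4.4]
opening: 0.093
finger_force: 10.0
```

Emit:
{"op": "step_arm", "data": {"increments": [[[-0.31,-0.51,0],[0,0,2.45]],[[-0.28,-0.52,0],[0,0,2.45]],[[-0.26,-0.53,0],[0,0,2.45]],[[-0.24,-0.54,0],[0,0,2.45]],[[-0.21,-0.55,0],[0,0,2.45]],[[-0.19,-0.56,0],[0,0,2.45]],[[-0.16,-0.57,0],[0,0,2.45]],[[-0.15,-0.57,0],[0,0,2.45]],[[-0.11,-0.58,0],[0,0,2.45]],[[0,0,0],[0,0,0]]]}}

```text
clock: 14.45
tool_pos: [0.4771, 0.0368, 0.062]
eef_rot: [0.762, 0.647, -0.0, 0.0]
contact_force: [-1.8, 0.4, 5.7]
opening: 0.096
finger_force: 10.4
```

```bash
python3 -c "
from h import *
st();arc(0,1);snap('top','t5')"
```

```text
t 14.45 pos [0.4771 0.0368 0.062 ] yaw -9.3 z [-0.    -0.001 -1.   ] q [-0.18  0.83  0.    2.13 -0.    0.18 -0.33] F [-1.8  0.4  5.7] op 0.096 10.358324198958403
r 0.13805927861498649 ang 170.61578406501332
[[[0.0, 0.0, 0], [0, 0, 0.0]]]
```

Emit:
{"op": "step_arm", "data": {"increments": [[[0,0,0],[0,0,0]],[[0,0,0],[0,0,0]],[[0,0,0],[0,0,0]],[[0,0,1.6],[0,0,0]],[[0,0,1.6],[0,0,0]],[[0,0,1.6],[0,0,0]],[[0,0,1.7],[0,0,0]],[[0,0,0],[0,0,0]],[[0.8,0.8,0],[0,0,-5]],[[0.8,0.8,0],[0,0,-5]]], "fingers": 0.3}}

```text
clock: 15.5
tool_pos: [0.4935, 0.0542, 0.1261]
eef_rot: [0.817, 0.576, -0.0, -0.0]
contact_force: [1.3, -0.1, -0.2]
opening: 0.301
finger_force: 0.0
```

Emit:
{"op": "step_arm", "data": {"increments": [[[1.0,1.0,0],[0,0,-6]],[[1.0,1.0,0],[0,0,-6]],[[1.0,1.0,0],[0,0,-6]],[[1.0,1.0,0],[0,0,-6]],[[1.0,1.0,0],[0,0,-6]],[[1.0,1.0,0],[0,0,-6]],[[1.0,1.0,0],[0,0,-6]],[[1.0,1.0,0],[0,0,-6]],[[1.0,1.0,0],[0,0,-6]],[[0.5,0.5,0],[0,0,-5.5]]]}}

```text
clock: 16.5
tool_pos: [0.589, 0.1504, 0.1254]
eef_rot: [0.995, 0.096, -0.0, 0.0]
contact_force: [0.2, 0.6, -0.2]
opening: 0.299
finger_force: 0.0
```

Emit:
{"op": "step_arm", "data": {"increments": [[[0,0,0],[0,0,0]],[[0,0,0],[0,0,0]],[[0,0,0],[0,0,0]],[[0,0,0],[0,0,0]],[[0,0,0],[0,0,0]],[[0,0,0],[0,0,0]],[[0,0,0],[0,0,0]],[[0,0,0],[0,0,0]],[[0,0,0],[0,0,0]],[[0,0,0],[0,0,0]]]}}

```text
clock: 17.5
tool_pos: [0.5886, 0.1494, 0.1268]
eef_rot: [0.995, 0.097, 0.0, 0.0]
contact_force: [-0.4, 0.7, 0.2]
opening: 0.298
finger_force: 0.0
```

Run:
```python
from h import *
st();arc(0,1);a,D=snap('top','t6');b,D2=snap('scene','s6')
cv2.imwrite("pics/crop6.png",np.hstack([cv2.resize(a[135:285,180:380],(400,300),interpolation=2),cv2.resize(b[150:330,220:460],(400,300),interpolation=2)])[:,:,::-1])
```

```text
t 17.5 pos [0.5886 0.1494 0.1268] yaw -78.9 z [ 0. -0. -1.] q [-0.54  0.85  0.39  1.73 -0.48  0.65 -1.26] F [-0.4  0.7  0.2] op 0.298 0.0
r 0.13737972850531024 ang 100.36085725161595
[[[0.0, 0.0, 0], [0, 0, 0.0]]]
```

View pics/crop6.png

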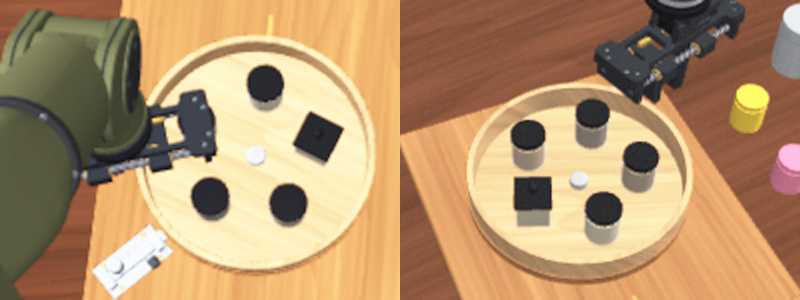

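The crop shows the tray turned about 70°, with the square jar at (318,137) left. All jars stand, and the knob is still out at (118,263). Lower and grip again.

Emit:
{"op": "step_arm", "data": {"increments": [[[0,0,-1.0],[0,0,0]],[[0,0,-1.2],[0,0,0]],[[0,0,-1.2],[0,0,0]],[[0,0,-1.2],[0,0,0]],[[0,0,-1.0],[0,0,0]],[[0,0,-0.9],[0,0,0]],[[0,0,0],[0,0,0]],[[0,0,0],[0,0,0]],[[0,0,0],[0,0,0]],[[0,0,0],[0,0,0]]]}}

```text
clock: 18.6
tool_pos: [0.589, 0.1495, 0.0623]
eef_rot: [0.995, 0.097, 0.001, -0.0]
contact_force: [0.0, -0.1, 0.1]
opening: 0.3
finger_force: 0.0
```

Emit:
{"op": "step_arm", "data": {"increments": [[[0,0,0],[0,0,0]],[[0,0,0],[0,0,0]],[[0,0,0],[0,0,0]],[[0,0,0],[0,0,0]],[[0,0,0],[0,0,0]],[[0,0,0],[0,0,0]],[[0,0,0],[0,0,0]],[[0,0,0],[0,0,0]],[[0,0,0],[0,0,0]],[[0,0,0],[0,0,0]]], "fingers": 0, "grip_force": 10}}

```text
clock: 19.6
tool_pos: [0.5886, 0.1498, 0.0619]
eef_rot: [0.995, 0.097, 0.0, -0.0]
contact_force: [-1.7, 2.7, 4.4]
opening: 0.095
finger_force: 10.0
```

```bash
cat >> h.py <<'E'
def lids(f,n="scene"):
    P=cloud(n,np.load(f"pics/{f}.npy")); img=cv2.imread(f"pics/{f}.png"); d=np.hypot(*(P[...,:2]-C).transpose(2,0,1))
    b=((img.max(2)<60)&(d<.125)&(P[...,2]>.085)&(P[...,2]<.112)).astype(np.uint8)
    k,l,s,ce=cv2.connectedComponentsWithStats(b)
    for i in range(1,k):
        if s[i,4]>80:
            z=np.median(P[l==i][:,2]); X=ray(n,*ce[i],z)[:2]; e=X-C; print(" lid",ce[i].round(1),s[i,4],round(z,3),X.round(4),"r",np.hypot(*e).round(4),"ang",np.degrees(np.arctan2(e[1],e[0])).round(1))
E
python3 -c "
from h import *
st();arc(72,30);print('before');lids('s0');snap('scene','s7');lids('s7')"
```

```text
t 19.6 pos [0.5886 0.1498 0.0619] yaw -78.8 z [ 0.     0.001 -1.   ] q [-0.5   0.94  0.32  1.76 -0.53  0.53 -1.22] F [-1.7  2.7  4.4] op 0.095 9.985985019291093
r 0.1377681156495488 ang 100.32921155383966
[[[-0.57, -0.11, 0], [0, 0, 2.4]], [[-0.56, -0.14, 0], [0, 0, 2.4]], [[-0.55, -0.16, 0], [0, 0, 2.4]], [[-0.55, -0.19, 0], [0, 0, 2.4]], [[-0.53, -0.21, 0], [0, 0, 2.4]], [[-0.53, -0.23, 0], [0, 0, 2.4]], [[-0.52, -0.25, 0], [0, 0, 2.4]], [[-0.51, -0.27, 0], [0, 0, 2.4]], [[-0.5, -0.3, 0], [0, 0, 2.4]], [[-0.48, -0.31, 0], [0, 0, 2.4]], [[-0.47, -0.34, 0], [0, 0, 2.4]], [[-0.45, -0.35, 0], [0, 0, 2.4]], [[-0.44, -0.38, 0], [0, 0, 2.4]], [[-0.43, -0.39, 0], [0, 0, 2.4]], [[-0.41, -0.41, 0], [0, 0, 2.4]], [[-0.38, -0.42, 0], [0, 0, 2.4]], [[-0.38, -0.44, 0], [0, 0, 2.4]], [[-0.35, -0.46, 0], [0, 0, 2.4]], [[-0.33, -0.47, 0], [0, 0, 2.4]], [[-0.32, -0.49, 0], [0, 0, 2.4]], [[-0.29, -0.49, 0], [0, 0, 2.4]], [[-0.27, -0.51, 0], [0, 0, 2.4]], [[-0.25, -0.52, 0], [0, 0, 2.4]], [[-0.23, -0.53, 0], [0, 0, 2.4]], [[-0.2, -0.54, 0], [0, 0, 2.4]], [[-0.19, -0.55, 0], [0, 0, 2.4]], [[-0.16, -0.55, 0], [0, 0, 2.4]], [[-0.13, -0.57, 0], [0, 0, 2.4]], [[-0.11, -0.56, 0], [0, 0, 2.4]], [[-0.09, -0.57, 0], [0, 0, 2.4]]]
before
 lid [334.5 218.4] 255 0.1 [0.558  0.0636] r 0.0741 ang 138.3
 lid [297.1 232.5] 349 0.094 [ 0.5488 -0.022 ] r 0.074 ang -150.6
 lid [365.  242.5] 286 0.1 [0.6447 0.0841] r 0.0765 ang 65.8
 lid [298. 265.] 316 0.1 [ 0.6267 -0.0622] r 0.0777 ang -80.1
 lid [343.  273.8] 329 0.1 [0.6885 0.0039] r 0.0759 ang -7.9
 lid [333.3 218.5] 190 0.1 [0.5572 0.0612] r 0.0732 ang 140.1
 lid [296.5 230.6] 275 0.1 [ 0.5482 -0.0228] r 0.0749 ang -150.3
 lid [364.3 243.9] 280 0.1 [0.647 0.081] r 0.0747 ang 63.2
 lid [299.3 265.8] 400 0.094 [ 0.6259 -0.0591] r 0.0745 ang -80.2
 lid [341.9 274.8] 327 0.099 [0.6893 0.0009] r 0.0772 ang -10.0
```

Emit:
{"op": "step_arm", "data": {"increments": [[[-0.3,0.0,0],[0,0,1.2]],[[-0.55,-0.08,0],[0,0,2.4]],[[-0.56,-0.14,0],[0,0,2.4]],[[-0.55,-0.16,0],[0,0,2.4]],[[-0.55,-0.19,0],[0,0,2.4]],[[-0.53,-0.21,0],[0,0,2.4]],[[-0.53,-0.23,0],[0,0,2.4]],[[-0.52,-0.25,0],[0,0,2.4]],[[-0.51,-0.27,0],[0,0,2.4]],[[-0.5,-0.3,0],[0,0,2.4]]]}}

```text
clock: 20.65
tool_pos: [0.5377, 0.13, 0.0619]
eef_rot: [0.956, 0.293, 0.0, 0.001]
contact_force: [0.7, -0.6, 4.6]
opening: 0.093
finger_force: 9.9
```

Emit:
{"op": "step_arm", "data": {"increments": [[[-0.48,-0.31,0],[0,0,2.4]],[[-0.47,-0.34,0],[0,0,2.4]],[[-0.45,-0.35,0],[0,0,2.4]],[[-0.44,-0.38,0],[0,0,2.4]],[[-0.43,-0.39,0],[0,0,2.4]],[[-0.41,-0.41,0],[0,0,2.4]],[[-0.38,-0.42,0],[0,0,2.4]],[[-0.38,-0.44,0],[0,0,2.4]],[[-0.35,-0.46,0],[0,0,2.4]],[[-0.33,-0.47,0],[0,0,2.4]]]}}

```text
clock: 21.65
tool_pos: [0.4979, 0.0906, 0.0619]
eef_rot: [0.874, 0.485, 0.001, 0.001]
contact_force: [5.1, -3.6, 2.5]
opening: 0.091
finger_force: 10.0
```

Emit:
{"op": "step_arm", "data": {"increments": [[[-0.32,-0.49,0],[0,0,2.4]],[[-0.29,-0.49,0],[0,0,2.4]],[[-0.27,-0.51,0],[0,0,2.4]],[[-0.25,-0.52,0],[0,0,2.4]],[[-0.23,-0.53,0],[0,0,2.4]],[[-0.2,-0.54,0],[0,0,2.4]],[[-0.19,-0.55,0],[0,0,2.4]],[[-0.16,-0.55,0],[0,0,2.4]],[[-0.13,-0.57,0],[0,0,2.4]],[[0,0,0],[0,0,0]]]}}

```text
clock: 22.65
tool_pos: [0.4783, 0.0433, 0.0619]
eef_rot: [0.768, 0.64, 0.002, 0.001]
contact_force: [5.2, -1.9, 0.8]
opening: 0.093
finger_force: 10.0
```

Run:
```python
from h import *
st();arc(3,2)
f,cx,cy,R,t=cam("scene")
for k in(8,9):
    snap('scene',f's{k}');snap('top',f't{k}');lids(f's{k}');print("top");lids(f't{k}','top')
# brass line: yellowish pixels on ledge near the front, both views
for n,g in(("top","t0"),("scene","s0"),("scene","s8")):
    im=cv2.imread(f"pics/{g}.png"); P=cloud(n,np.load(f"pics/{g}.npy")); d=np.hypot(*(P[...,:2]-C).transpose(2,0,1))
    hsv=cv2.cvtColor(im,cv2.COLOR_BGR2HSV)
    m=(abs(P[...,2]-.02)<.006)&(d>.145)&(d<.215)&(P[...,0]>.75)&(abs(P[...,1])<.06)
    h=hsv[m].astype(int); med=np.median(h,0); dev=(hsv.astype(int)[...,0]-med[0]); 
    mm=m&(dev>=4); v,u=np.nonzero(mm); 
    if len(u)>3:
        X=np.array([ray(n,a,b,.021)[:2] for a,b in zip(u,v)]); ln=cv2.fitLine(X.astype(np.float32),cv2.DIST_HUBER,0,.001,.001).ravel(); e=X.mean(0)-C
        print(n,g,med,len(u),u.mean().round(1),v.mean().round(1),"brass",X.mean(0).round(4),"linedir",np.degrees(np.arctan2(ln[1],ln[0])).round(1),"ang from C",np.degrees(np.arctan2(e[1],e[0])).round(1))
```

```text
t 22.65 pos [0.4783 0.0433 0.0619] yaw -10.4 z [ 0.005  0.001 -1.   ] q [-0.18  0.83 -0.    2.13  0.02  0.17 -0.39] F [ 5.2 -1.9  0.8] op 0.093 9.959448441040877
r 0.1381172334051552 ang 167.88362178543616
[[[-0.08, -0.36, 0], [0, 0, 1.5]], [[-0.06, -0.35, 0], [0, 0, 1.5]]]
 lid [338.1 219.4] 244 0.1 [0.5641 0.0689] r 0.0735 ang 132.0
 lid [296.9 228.9] 266 0.1 [ 0.5443 -0.0199] r 0.077 ang -153.6
 lid [365.3 246.3] 286 0.1 [0.6531 0.0793] r 0.0762 ang 58.5
 lid [297.8 263.6] 314 0.1 [ 0.6237 -0.0609] r 0.0759 ang -82.2
 lid [339.8 275.6] 425 0.094 [ 0.6858 -0.0016] r 0.0742 ang -12.3
top
 lid [313.2 178.8] 325 0.095 [ 0.684  -0.0009] r 0.0723 ang -12.1
 lid [277.7 189.4] 148 0.1 [0.6585 0.0817] r 0.0811 ang 56.2
 lid [339.6 203.5] 249 0.1 [ 0.6217 -0.0603] r 0.0751 ang -83.6
 lid [324.2 237.8] 206 0.1 [ 0.5425 -0.0229] r 0.08 ang -152.3
 lid [338.3 219.4] 246 0.099 [0.5642 0.0693] r 0.0737 ang 131.7
 lid [296.9 228.8] 268 0.1 [ 0.544  -0.0197] r 0.0772 ang -153.9
 lid [365.4 246.4] 288 0.1 [0.6536 0.0793] r 0.0765 ang 58.2
 lid [297.8 263.4] 312 0.1 [ 0.6232 -0.0607] r 0.0757 ang -82.5
 lid [339.6 275.6] 418 0.094 [ 0.6855 -0.0017] r 0.074 ang -12.5
top
 lid [313.4 178.8] 324 0.094 [ 0.6839 -0.0012] r 0.0723 ang -12.4
 lid [277.7 189.4] 148 0.1 [0.6587 0.0816] r 0.0812 ang 56.0
 lid [339.8 203.6] 249 0.1 [ 0.6215 -0.0607] r 0.0754 ang -83.8
 lid [324.1 237.8] 207 0.1 [ 0.5424 -0.0228] r 0.08 ang -152.4
top t0 [ 16. 138. 241.] 30 315.4 147.5 brass [ 0.7893 -0.0078] linedir -3.6 ang from C -7.2
scene s0 [ 14. 137. 228.] 35 362.9 333.5 brass [ 0.7846 -0.0049] linedir -6.6 ang from C -6.4
scene s8 [ 14. 136. 230.] 35 362.9 333.5 brass [ 0.7846 -0.0049] linedir -6.6 ang from C -6.4
```

The square jar needs about 4.5° more, and I'll ease the radial load at the same time.

Emit:
{"op": "step_arm", "data": {"increments": [[[0.05,-0.18,0],[0,0,0.9]],[[0.05,-0.22,0],[0,0,0.9]],[[0.03,-0.22,0],[0,0,0.9]],[[0,-0.22,0],[0,0,0.9]],[[0,-0.22,0],[0,0,0.9]],[[0,0,0],[0,0,0]],[[0,0,0],[0,0,0]],[[0,0,0],[0,0,0]],[[0,0,0],[0,0,0]],[[0,0,0],[0,0,0]]]}}

```text
clock: 23.85
tool_pos: [0.4765, 0.0332, 0.0618]
eef_rot: [0.742, 0.67, -0.0, -0.0]
contact_force: [1.7, -1.0, 5.4]
opening: 0.099
finger_force: 10.0
```

Run:
```python
from h import *
st();arc(0,1);a,_=snap('scene','s10');b,_=snap('top','t10');lids('s10');print("top");lids('t10','top')
cv2.imwrite("pics/crop10.png",np.hstack([cv2.resize(b[105:285,200:440],(400,300),interpolation=2),cv2.resize(a[170:380,220:500],(400,300),interpolation=2)])[:,:,::-1])
```

```text
t 23.85 pos [0.4765 0.0332 0.0618] yaw -5.9 z [-0.001  0.    -1.   ] q [-0.16  0.83 -0.02  2.14  0.06  0.18 -0.33] F [ 1.7 -1.   5.4] op 0.099 9.990378366461528
r 0.13806917530109078 ang 172.12002035869838
[[[0.0, 0.0, 0], [0, 0, 0.0]]]
 lid [335.6 219. ] 234 0.1 [0.5608 0.0648] r 0.0728 ang 136.1
 lid [295.2 230.8] 272 0.1 [ 0.5472 -0.0254] r 0.0771 ang -149.0
 lid [365.3 244.1] 283 0.1 [0.6484 0.0823] r 0.0765 ang 62.7
 lid [299.6 265.4] 315 0.1 [ 0.6292 -0.0599] r 0.0759 ang -77.9
 lid [342.5 274.7] 413 0.094 [0.6865 0.0042] r 0.0739 ang -7.9
top
 lid [310.9 178.7] 326 0.094 [0.6845 0.0046] r 0.0718 ang -7.7
 lid [276.9 192.9] 196 0.1 [0.6501 0.0836] r 0.0785 ang 62.0
 lid [339.2 201.1] 248 0.1 [ 0.6276 -0.0594] r 0.0751 ang -79.0
 lid [329.5 235.9] 95 0.1 [ 0.5466 -0.035 ] r 0.083 ang -143.5
```

View pics/crop10.png

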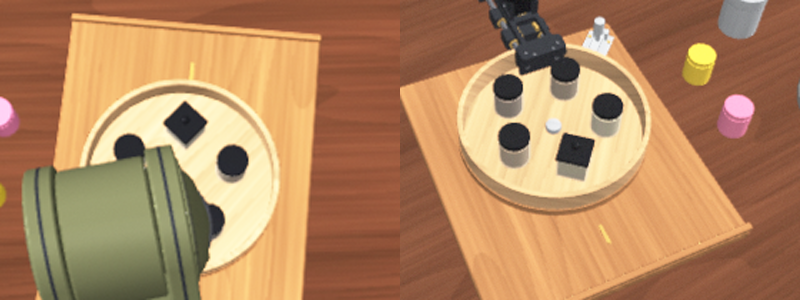

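The crop shows the square jar at (185,123) left and (576,150) right, all five jars standing and the knob out at (598,28). Compared with the brass line at (192,72), the jar is about 0.8° short in both views. One last nudge, then hold.

Emit:
{"op": "step_arm", "data": {"increments": [[[0,-0.1,0],[0,0,0.4]],[[-0.02,-0.1,0],[0,0,0.4]],[[0,0,0],[0,0,0]],[[0,0,0],[0,0,0]],[[0,0,0],[0,0,0]],[[0,0,0],[0,0,0]],[[0,0,0],[0,0,0]],[[0,0,0],[0,0,0]],[[0,0,0],[0,0,0]],[[0,0,0],[0,0,0]]]}}

```text
clock: 24.95
tool_pos: [0.4763, 0.0313, 0.0618]
eef_rot: [0.738, 0.675, -0.0, -0.0]
contact_force: [2.1, -0.6, 6.4]
opening: 0.092
finger_force: 10.0
```

Run:
```python
from h import *
st();snap('scene','s11');snap('top','t11')
P=cloud('scene',np.load("pics/s11.npy")); d=np.hypot(*(P[...,:2]-C).transpose(2,0,1))
k=(P[...,2]>.055)&(P[...,2]<.082)&(d>.17)&(d<.24)&(P[...,0]<.53)&(P[...,1]>.13); print("knob",np.percentile(d[k],[5,50,95]))
C[:]=.6123,.0135; lids('s11'); C[:]=.6142,.0151; print("top"); lids('t11','top')
```

```text
t 24.95 pos [0.4763 0.0313 0.0618] yaw -5.1 z [-0.001  0.    -1.   ] q [-0.15  0.83 -0.02  2.14  0.07  0.18 -0.32] F [ 2.1 -0.6  6.4] op 0.092 9.983778216534347
knob [0.2012968  0.20542122 0.21543097]
 lid [335.3 218.9] 232 0.1 [0.56   0.0644] r 0.073 ang 135.7
 lid [295.  231.1] 271 0.1 [ 0.5476 -0.0261] r 0.0758 ang -148.5
 lid [365.  243.6] 291 0.099 [0.6471 0.0826] r 0.0774 ang 63.3
 lid [299.9 265.7] 319 0.1 [ 0.6301 -0.0599] r 0.0755 ang -76.4
 lid [342.8 274.6] 412 0.094 [0.6864 0.0051] r 0.0746 ang -6.4
top
 lid [310.5 178.5] 317 0.094 [0.685  0.0055] r 0.0714 ang -7.7
 lid [276.7 193.3] 191 0.1 [0.6493 0.084 ] r 0.0773 ang 63.0
 lid [339.1 200.6] 246 0.1 [ 0.6286 -0.0592] r 0.0757 ang -79.0
 lid [330.5 235.5] 81 0.099 [ 0.5475 -0.0374] r 0.0849 ang -141.8
```

The jar is now within about 0.3° of the brass line in both views (mean -7.0° against -6.8°). The bolt is latched, the tray is gripped, and nothing is moving.

```bash
python3 -c "
from plant import r
print(r.finish_job())"
```

```text
the job is handed in; nothing more can be done
None
```

I handed the job in at about 25 s: the bolt is latched open, the square jar is at the front within about 0.3° of the brass line, all five jars are standing, and the gripper is holding the rim; the verdict was not shown.

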